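Index and lock the tube carousel

TASK

Turn the sample carousel by pushing on the posts at its edge until the notch in its rim faces the spring-loaded lock plunger and the plunger drops into it, then push the plunger by its end plate fully home so that the carousel is locked. Be gentle: never push with more than 25 N, and leave the rack, the canister and the tape roll where they are.

Things in the scene. Friction and masses are not known exactly. Their poses are not given: they have to be found in the camera images.
- deck: Fixed white sampler base, 20 mm high, reaching 95 mm from its origin along +-x and +y and 185 mm along -y. Origin at table level under the carousel's axis; z up. On its -y side stands the lock block (34 mm wide, 90 to 126 mm from the axis, top 43 mm above the table), clamped anywhere within 8 degrees either side of the -y line: its exact place is not measured; it must be found by feel or seen.
- carousel: Loose aluminium disc on the deck's spindle, 160 mm diameter, 22 to 40 mm above the table, turns either way without limit and stays where left (3 to 8 N at a post turns it). Origin on the axis at its underside. One rim notch towards its -y: 16 mm wide, 80 to 62 mm from the axis, parallel flanks. The spindle and three tube caps within 44 mm of the axis rise up to 12 mm above the disc.
- post (a point): Centre of the top of one of six alike steel posts on the carousel (68 mm above the table): 14 mm diameter, 28 mm high, 66 mm from the axis, 60 degrees apart. This one is on the carousel's +x axis; the notch lies midway between two posts.
- notch (a point): Middle of the rim notch, 71 mm from the axis, at the height of the disc's top (40 mm above the table).
- plunger (a joint): Travel (m) towards the axis of the block's 12 mm wide, round-nosed sprung plunger: about 0 (nose on the rim), 0.005 dropped into the notch, stopping the carousel (below 0.004: caught on an edge), 0.011 fully home (2 N pushes it there, it stays). Upright end plate: 30 mm wide, 25 to 63 mm above the table, outer face 150 mm from the axis at 0, in line with the notch once dropped.
- tube_rack: Bystander: white loose tube rack 70 x 120 x 30 mm with capped tubes to 73 mm height; origin under its centre.
- canister: Bystander: small round steel canister, 68 mm diameter, 75 mm high; origin under its centre.
- tape_roll: Bystander: roll of paper tape lying flat, 64 mm diameter, 22 mm high; origin under its centre.

How it is judged:
On the way:
1. the notch is brought to the plunger and the plunger drops into it (value of joint plunger above 0.0028 m), for 0.2 s.
At the end, for the whole second after the job is handed in: The plunger is in the notch, within 2 mm of fully home; the carousel lies flat on its spindle (within 3 mm and 3 degrees), and everything is at rest (value of joint plunger above 0.009 m and velocity of joint plunger below 0.005 m/s and angular speed of carousel below 0.05 rad/s and linear speed of carousel below 0.01 m/s and z of carousel in the frame of deck below 0.025 m and horizontal distance between carousel and deck below 0.005 m and angle between carousel's own z axis and vertical below 0.05 rad); the robot touches nothing.
It fails at once if the robot pushes on something with more than 25 N (contact force between the fingers and anything else above 25 N).
It fails at once if the rack, canister or tape roll is moved (more than 10 mm) (distance of any of tube_rack, canister, tape_roll from where it was at the start of the episode above 0.01 m).
It also fails if it takes over 72 s, if anything falls off the work surface, if the arm or the gripper's body presses on something with over 40 N, if the wrist force passes 120 N, or if a joint passes its speed limit or range.

ROBOT

A 7-joint arm with a two-finger parallel gripper is mounted at the origin on the work surface. World frame = base frame: x ahead of the robot, y to its left, z up, the work surface at z = 0. Lengths are in m, angles in rad, forces in N, time in s.
With the tool pointing down it reaches from about 0.425 to 0.925 m from the base axis. Payload 6.8 kg.
Tool frame: the origin (TCP) lies at the very end of the fingers, on their centre line; the grasp point (between the pads) lies 19 mm behind it; z points along the fingers, y is the line along which they close (so a half turn about z gives the same grasp; the last joint's range is limited). The gripper opens to 85 mm and grips with 20 to 120 N. Pads are 22 mm wide; open, the fingers measure 114 mm over their backs; the gripper's body (76 mm by 85 mm) begins 54 mm behind the grasp point. The pads swing forward as they close: fully open they stand 13 mm farther back than shut.
Start: joints at [1.006, 0.477, 0.022, 1.555, -0.011, 1.109, -0.083], TCP at [0.298, -0.606, 0.231] pointing down, gripper open.
Joint ranges: [-2.96, 2.96], [-0.34, 2.1], [-1.41, 1.46], [0.24, 2.44], [-1.37, 4.51], [0.17, 1.92], [-2.96, 2.96]. Speed limits (rad/s): [2.39, 2.39, 3.14, 3.14, 3.14, 3.14, 3.14].

INTERFACE

Orientations are given as a unit quaternion [w, x, y, z].
In Python, from station import bot gives the robot as it stands. The module is installed in compiled form; this text tells all that it offers.
- The arm moves only by the shell command python3 -m jog 'ROWS' [OPENING] [FORCE]. ROWS is JSON, a list of rows, each a list of 4 numbers: the shift along the tool's x, y, z in cm, then the turn about the tool's z in rad. In form: [[x, y, z, spin], ...]. A call has 1 to 20 rows; each row is the pose to reach, as a shift and turn from the pose commanded when the call began, along the tool's axes at that moment; what a row does not reach only later rows make up. A row lasts 1/12 s, in which the tool goes at most 41.7 mm and 7.16 degrees, less where a joint would pass 70% of its speed; a pose out of reach is approached as far as the arm can. A call with a gripper value outside its range is refused whole. OPENING is the closure, from -1 (fully open) to 1 (shut), set as the call begins (- or left out, the last holds). The fingers move at their own pace and stop on an object; FORCE is the grip in N (left out, the last holds). Time passes only in rows, so rows that repeat a pose let the fingers close. It gives the time, the measured TCP pose, the force, the opening and the grip force at its end, in the units of the state.
- bot.get_obs(): the state, without advancing time (a new reading comes with each control period).
- bot.read_camera(name): name is "scene" or "top"; returns a dict with "pixels" (384x512x3 uint8, red, green, blue), "depth" (384x512 float32, m along the optical axis (not along the pixel's ray), 0 where there is no reading), "fovy" (degrees; the focal length in pixels is half the picture's height over the tangent of half this angle, whatever the lens; pixels are square), "cx", "cy" (the principal point, pixels), "pose" (4x4, takes a point from camera to world coordinates). Camera axes: x right, y down, z forward; pixel columns grow to the right and rows downward; lengths in m; the calibration is good to about 2 mm. A picture is of the moment at which its call begins.
- bot.hand_in(): hands the job in; it is judged then, once.
The state is a dict: "t": time; "q": joint angles; "joint_vel": joint speeds; "joint_torque": joint torques, N m; "eef_pos": TCP position; "tool_rot": TCP orientation; "contact_force": force on the tool from outside, world axes, zero at the start; "torque": the same for the moment, N m; "gripper_width": opening from 0.0 (shut) to 1.0 (fully open); "grasp_force": force on a finger pad.
Only numpy, scipy, OpenCV 4.12 (cv2) and the standard library are available. Lean on these libraries where they do the work, as an engineer would, in place of code of your own. Each camera call takes 0.05 s, during which the arm holds its last target. There are 200 camera calls.

## Working session

There is one attempt and no reset: what is moved stays moved. The work goes in short steps, Python scripts to look and compute and a shell command to move; the robot and the scene stay as the last step left them, time stands still between calls to the robot, and variables do not carry over. Pictures are saved under pics/ and viewed, at most 10 in all, crops included, and the job is handed in when it is done.

```bash
mkdir -p pics; cat > h.py <<'E'
from station import bot
import numpy as np, cv2
def cam(n,save=None):
    c=bot.read_camera(n)
    if save: cv2.imwrite('pics/'+save,cv2.cvtColor(c['pixels'],cv2.COLOR_RGB2BGR))
    return c
def pts(c):
    f=192/np.tan(np.radians(c['fovy'])/2); v,u=np.mgrid[0:384,0:512]; d=c['depth']
    P=np.stack([(u-c['cx'])/f*d,(v-c['cy'])/f*d,d],-1); T=c['pose']
    return P@T[:3,:3].T+T[:3,3]
def ray(c,u,v,z):
    f=192/np.tan(np.radians(c['fovy'])/2); T=c['pose']
    d=T[:3,:3]@np.array([(u-c['cx'])/f,(v-c['cy'])/f,1]); return T[:3,3]+d*(z-T[2,3])/d[2]
E
python3 - <<'E'
from h import *
o=bot.get_obs(); print(o)
for n in('scene','top'):
    c=cam(n,n+'1.png'); print(n,c['fovy'],c['cx'],c['cy'],c['pose'].round(3).tolist())
    np.savez(n+'1.npz',**c)
E
```

```text
{'t': 0.0, 'q': array([ 1.00587478,  0.47781963,  0.02231023,  1.55645997, -0.01154769,
        1.10928822, -0.08308529]), 'joint_vel': array([-0.00098137,  0.00099696,  0.00046218, -0.00122269, -0.00064269,
       -0.00061812, -0.00108814]), 'joint_torque': array([-1.43789093e-03, -5.96447539e+01,  1.60782795e+00, -2.81191278e+01,
        1.26418151e-02,  9.34084004e-03, -2.07858102e-05]), 'eef_pos': array([ 0.29749303, -0.60524173,  0.23030843]), 'tool_rot': array([-8.90124906e-04,  9.74022397e-01,  2.26449810e-01, -2.49078041e-04]), 'contact_force': array([ 0.93731682,  0.06082772, -0.21091296]), 'torque': array([-0.00856854,  0.04024159, -0.01476835]), 'grasp_force': 0.0, 'gripper_width': 0.9984589492906251}
scene 53.42351257555353 254.0020875125398 183.70964772448954 [[0.767, 0.44, -0.467, 1.023], [0.641, -0.501, 0.582, -0.547], [0.022, -0.746, -0.666, 0.719], [0.0, 0.0, 0.0, 1.0]]
top 51.740035429484855 254.6617882580601 190.0645365148472 [[0.026, -0.995, 0.094, 0.494], [-1.0, -0.026, -0.006, 0.009], [0.008, -0.094, -0.996, 1.106], [0.0, 0.0, 0.0, 1.0]]
```

View pics/scene1.png

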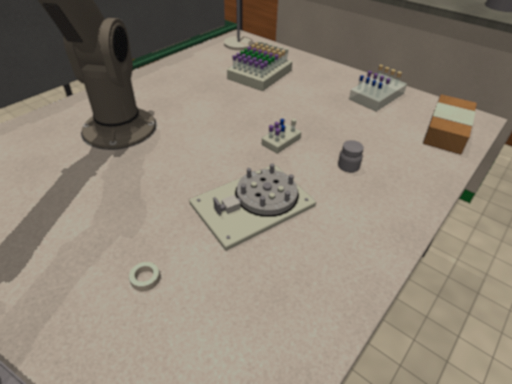

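View pics/top1.png

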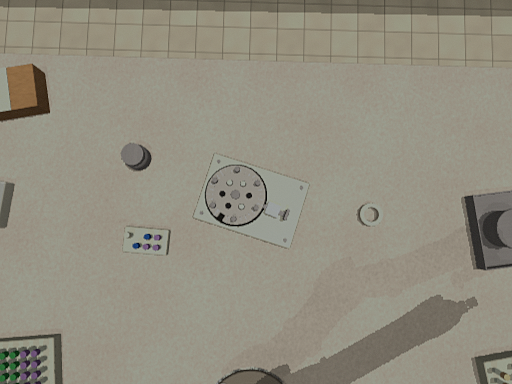

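```bash
python3 - <<'E'
from h import *
c=dict(np.load('top1.npz')); P=pts(c)
im=cv2.cvtColor(c['pixels'],cv2.COLOR_RGB2BGR)
cv2.imwrite('pics/topz.png',cv2.resize(im[145:255,185:320],None,fx=5.5,fy=5.5,interpolation=cv2.INTER_CUBIC))
s=dict(np.load('scene1.npz')); Q=pts(s)
cv2.imwrite('pics/scz.png',cv2.resize(cv2.cvtColor(s['pixels'],cv2.COLOR_RGB2BGR)[155:245,185:320],None,fx=5.5,fy=5.5,interpolation=cv2.INTER_CUBIC))
for n,A in(('top',P),('sc',Q)):
    m=(abs(A[...,0]-.49)<.25)&(abs(A[...,1]-.03)<.25)
    h=A[m][:,2]; print(n,np.histogram(h,bins=np.arange(-.01,.09,.005)))
    m2=m&(A[...,2]>.06)
    k,l,st,ce=cv2.connectedComponentsWithStats(m2.astype('uint8'))
    for i in range(1,k): print(ce[i].round(1),st[i,4],A[l==i].mean(0).round(4))
# deck corners from top, white holes etc
E
```

```text
top (array([  204, 11968, 12713,   192,    48,  1954,  1964,   216,   183,
        1028,  1568,   112,    95,    27,    43,   126,    82,    11,
           0]), array([-0.01 , -0.005,  0.   ,  0.005,  0.01 ,  0.015,  0.02 ,  0.025,
        0.03 ,  0.035,  0.04 ,  0.045,  0.05 ,  0.055,  0.06 ,  0.065,
        0.07 ,  0.075,  0.08 ,  0.085]))
[15.  0.] 1 [0.4944 0.0092 1.1062]
[88.  1.] 1 [0.4944 0.0092 1.1062]
[91.  0.] 1 [0.4944 0.0092 1.1062]
[34.  3.] 1 [0.4944 0.0092 1.1062]
[60.  3.] 1 [0.4944 0.0092 1.1062]
[351.   2.] 1 [0.4944 0.0092 1.1062]
[8. 4.] 1 [0.4944 0.0092 1.1062]
[82.  5.] 1 [0.4944 0.0092 1.1062]
[158.   5.] 1 [0.4944 0.0092 1.1062]
[436.   4.] 1 [0.4944 0.0092 1.1062]
[475.   5.] 1 [0.4944 0.0092 1.1062]
[495.   4.] 1 [0.4944 0.0092 1.1062]
[423.   6.] 1 [0.4944 0.0092 1.1062]
[457.   6.] 1 [0.4944 0.0092 1.1062]
[29.  9.] 1 [0.4944 0.0092 1.1062]
[51.  9.] 1 [0.4944 0.0092 1.1062]
[109.   8.] 1 [0.4944 0.0092 1.1062]
[167.   8.] 1 [0.4944 0.0092 1.1062]
[176.   9.] 1 [0.4944 0.0092 1.1062]
[250.   8.] 1 [0.4944 0.0092 1.1062]
[252.   8.] 1 [0.4944 0.0092 1.1062]
[... 28230 characters left out ...]
    0,  4764, 12219,   184,   201,   984,  2069,   188,   222,
         455,  1449,   123,   159,    81,    96,   128,    48,    10,
           0]), array([-0.01 , -0.005,  0.   ,  0.005,  0.01 ,  0.015,  0.02 ,  0.025,
        0.03 ,  0.035,  0.04 ,  0.045,  0.05 ,  0.055,  0.06 ,  0.065,
        0.07 ,  0.075,  0.08 ,  0.085]))
[278.9 128.6] 63 [0.4619 0.265  0.0692]
[271.1 127.4] 29 [0.4399 0.2542 0.0691]
[272.  165.3] 24 [0.5542 0.1123 0.067 ]
[249.1 169.8] 23 [0.5196 0.0569 0.0665]
[291.1 176.3] 24 [0.6202 0.1094 0.0668]
[243.3 185.9] 31 [ 0.5497 -0.0013  0.066 ]
[287.4 192.9] 29 [0.6504 0.0515 0.0667]
[216.9 200.6] 29 [ 0.5344 -0.0824  0.0633]
[262.5 198.4] 30 [ 0.6154 -0.0048  0.0662]
```

View pics/topz.png

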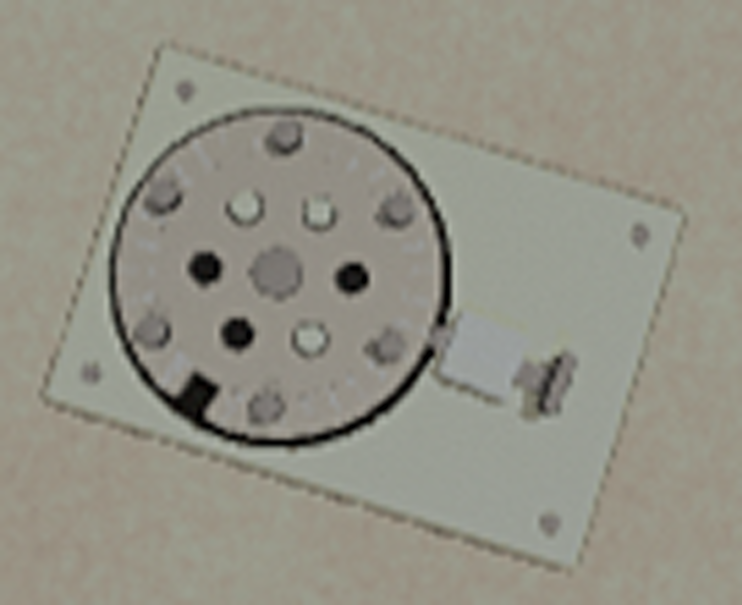

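View pics/scz.png

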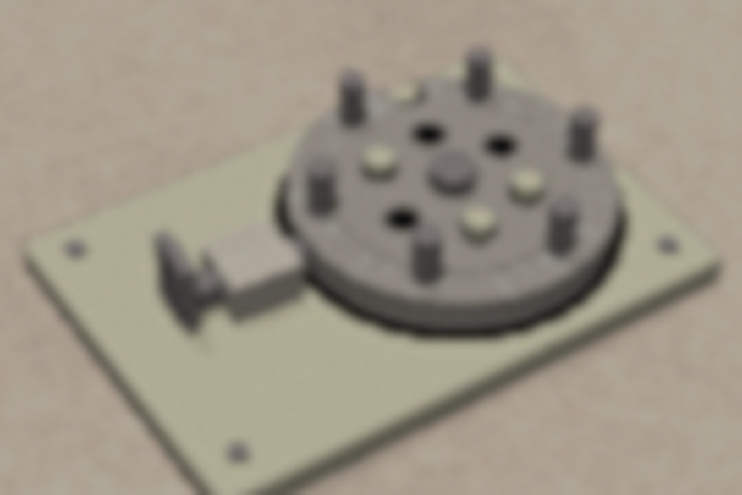

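```bash
cat >> h.py <<'E'
def posts(c):
    P=pts(c); d=c['depth']
    m=(d>0)&(P[...,2]>.061)&(P[...,2]<.075)&(np.hypot(P[...,0]-.581,P[...,1]-.054)<.095)
    k,l,st,ce=cv2.connectedComponentsWithStats(m.astype('uint8'))
    return np.array([ray(c,*ce[i],.068)[:2] for i in range(1,k) if st[i,4]>8])
def fit(p):
    from scipy.optimize import least_squares
    r=least_squares(lambda s:np.hypot(*(p-s).T)-.066,[.581,.054],loss='soft_l1',f_scale=.002); return r.x
def togo(x,y,z,xdir=None):
    from scipy.spatial.transform import Rotation as R
    o=bot.get_obs(); w,a,b,c=o['tool_rot']; M=R.from_quat([a,b,c,w]).as_matrix()
    now=np.degrees(np.arctan2(M[1,0],M[0,0])); s=M.T@(np.array([x,y,z])-o['eef_pos'])*100
    return s.round(2), None if xdir is None else round(-np.radians((xdir-now+180)%360-180),3), round(now,1)
E
python3 - <<'E'
from h import *
for n in('top','scene'):
    c=dict(np.load(n+'1.npz')); p=posts(c); ctr=fit(p); d=p-ctr
    print(n,ctr.round(4),np.c_[np.degrees(np.arctan2(d[:,1],d[:,0])),np.hypot(*d.T)*1e3].round(1).tolist())
c=dict(np.load('top1.npz')); ctr=fit(posts(c))
P=pts(c); m=(P[...,2]>.055)&(np.hypot(P[...,0]-.53,P[...,1]+.081)<.03)
q=ray(c,*np.argwhere(m).mean(0)[::-1],.063)[:2]-ctr; print('plate',np.degrees(np.arctan2(q[1],q[0])),np.hypot(*q))
m=(P[...,2]>.035)&(P[...,2]<.05)&(np.hypot(P[...,0]-.543,P[...,1]+.047)<.022)
q=ray(c,*np.argwhere(m).mean(0)[::-1],.043)[:2]-ctr; print('block',np.degrees(np.arctan2(q[1],q[0])),np.hypot(*q))
q=ray(c,220.5,217.4,.04)[:2]-ctr; print('notch',np.degrees(np.arctan2(q[1],q[0])),np.hypot(*q))
t=np.radians(-26); x,y=ctr+.065*np.array([np.cos(t),np.sin(t)]); print(togo(x,y,.13,64))
E
```

```text
top [0.581  0.0558] [[-2.8, 66.3], [57.5, 65.5], [-62.3, 65.6], [117.7, 66.0], [-122.4, 65.9], [178.0, 65.9]]
scene [0.5857 0.0531] [[117.7, 66.3], [177.7, 65.5], [57.5, 65.4], [-122.8, 65.3], [-2.1, 65.4], [-62.5, 66.4]]
plate -110.38886174968754 0.14601744445275527
block -110.24052093556762 0.10893027134444182
notch 148.9507998244166 0.07223293148680844
(array([ 58.59, -41.68,  10.1 ]), np.float64(-0.66), np.float64(26.2))
```

```bash
python3 -m jog '[[58.7,-41.7,10,-0.66],[58.7,-41.7,10,-0.66],[58.7,-41.7,10,-0.66],[58.7,-41.7,10,-0.66],[58.7,-41.7,10,-0.66],[58.7,-41.7,10,-0.66],[58.7,-41.7,10,-0.66],[58.7,-41.7,10,-0.66],[58.7,-41.7,10,-0.66],[58.7,-41.7,10,-0.66],[58.7,-41.7,10,-0.66],[58.7,-41.7,10,-0.66],[58.7,-41.7,10,-0.66],[58.7,-41.7,10,-0.66],[58.7,-41.7,10,-0.66],[58.7,-41.7,10,-0.66],[58.7,-41.7,10,-0.66],[58.7,-41.7,10,-0.66],[58.7,-41.7,10,-0.66],[58.7,-41.7,10,-0.66]]' 1 20; python3 - <<'E'
from h import *
t=np.radians(-26); x,y=np.array([.583,.0545])+.065*np.array([np.cos(t),np.sin(t)]); print(togo(x,y,.052,64), bot.get_obs()['q'].round(2))
cam('scene','s2.png')
E
```

```text
t: 1.77
eef_pos: [0.6403, 0.0288, 0.1305]
tool_rot: [-0.0, 0.847, 0.531, -0.001]
contact_force: [0.7, -0.3, 0.6]
gripper_width: 0.003
grasp_force: 0.0
(array([-0.2 ,  0.23,  7.85]), np.float64(0.002), np.float64(64.1)) [ 0.08  0.55 -0.31  1.71  0.2   0.92 -0.76]
```

View pics/s2.png

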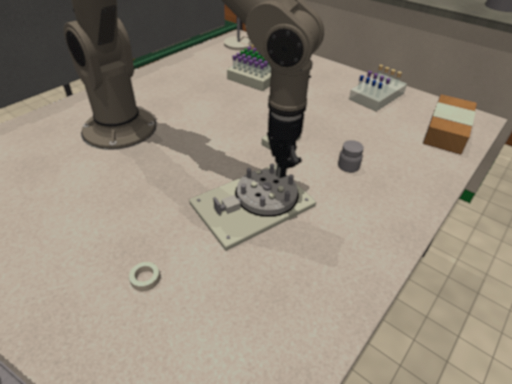

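```bash
python3 -m jog '[[-0.2,0.2,2.5,0],[-0.2,0.2,5,0],[-0.2,0.2,6.5,0],[-0.2,0.2,7.5,0],[-0.2,0.2,7.8,0],[-0.2,0.2,7.8,0],[-0.2,0.2,7.8,0]]'
```

```text
t: 2.4
eef_pos: [0.6421, 0.024, 0.0543]
tool_rot: [0.0, 0.848, 0.529, 0.001]
contact_force: [0.3, -0.0, 0.5]
gripper_width: -0.002
grasp_force: 0.0
```

```bash
python3 -m jog '[[0.13,0,0,-0.02],[0.26,-0.01,0,-0.04],[0.39,-0.01,0,-0.06],[0.52,-0.02,0,-0.08],[0.65,-0.03,0,-0.1],[0.78,-0.05,0,-0.12],[0.91,-0.06,0,-0.14],[1.04,-0.08,0,-0.16],[1.16,-0.11,0,-0.18],[1.29,-0.13,0,-0.2],[1.42,-0.16,0,-0.22],[1.55,-0.19,0,-0.24],[1.67,-0.22,0,-0.26],[1.8,-0.25,0,-0.28],[1.92,-0.29,0,-0.3],[2.04,-0.33,0,-0.32],[2.17,-0.37,0,-0.34],[2.29,-0.42,0,-0.36],[2.41,-0.46,0,-0.38],[2.53,-0.51,0,-0.4]]'; python3 - <<'E'
from h import *
c=cam('scene');p=posts(c);d=p-[.5857,.0531];print(np.c_[np.degrees(np.arctan2(d[:,1],d[:,0])),np.hypot(*d.T)*1e3].round(1).tolist())
E
```

```text
t: 4.07
eef_pos: [0.6482, 0.0481, 0.0532]
tool_rot: [0.001, 0.726, 0.688, -0.001]
contact_force: [-1.3, -7.8, 2.1]
gripper_width: 0.002
grasp_force: 3.6
[[130.7, 64.9], [-172.0, 65.8], [-113.0, 65.2], [-9.8, 67.2], [-51.8, 65.3]]
```

```bash
python3 -m jog '[[0.19,0,0,-0.03],[0.39,-0.01,0,-0.06],[0.58,-0.03,0,-0.09],[0.78,-0.05,0,-0.12],[0.97,-0.07,0,-0.15],[1.16,-0.11,0,-0.18],[1.35,-0.14,0,-0.21],[1.55,-0.19,0,-0.24],[1.73,-0.24,0,-0.27],[1.92,-0.29,0,-0.3],[2.11,-0.35,0,-0.33],[2.29,-0.42,0,-0.36],[2.47,-0.49,0,-0.39],[2.65,-0.57,0,-0.42],[2.83,-0.65,0,-0.45],[3,-0.73,0,-0.48],[3.17,-0.83,0,-0.51],[3.34,-0.92,0,-0.54],[3.51,-1.03,0,-0.57],[3.67,-1.14,0,-0.6]]'; python3 - <<'E'
from h import *
c=cam('scene');p=posts(c);d=p-[.5857,.0531];print(np.c_[np.degrees(np.arctan2(d[:,1],d[:,0])),np.hypot(*d.T)*1e3].round(1).tolist())
E
```

```text
t: 5.78
eef_pos: [0.6402, 0.0867, 0.0539]
tool_rot: [0.001, 0.489, 0.872, 0.001]
contact_force: [5.6, -3.8, -0.7]
gripper_width: -0.0
grasp_force: 3.0
[[163.7, 66.7], [-137.4, 66.4], [24.7, 64.9], [-16.5, 63.8], [-77.7, 65.6]]
```

```bash
python3 -m jog '[[0.19,0,0,-0.03],[0.39,-0.01,0,-0.06],[0.58,-0.03,0,-0.09],[0.78,-0.05,0,-0.12],[0.97,-0.07,0,-0.15],[1.16,-0.11,0,-0.18],[1.35,-0.14,0,-0.21],[1.55,-0.19,0,-0.24],[1.73,-0.24,0,-0.27],[1.92,-0.29,0,-0.3],[2.11,-0.35,0,-0.33],[2.29,-0.42,0,-0.36],[2.47,-0.49,0,-0.39],[2.65,-0.57,0,-0.42],[2.83,-0.65,0,-0.45],[3,-0.73,0,-0.48],[3.17,-0.83,0,-0.51],[3.34,-0.92,0,-0.54],[3.51,-1.03,0,-0.57],[3.67,-1.14,0,-0.6]]'; cat >> h.py <<'E'
def state():
    c=cam('scene');p=posts(c);d=p-[.5857,.0531];a=np.degrees(np.arctan2(d[:,1],d[:,0]));r=np.hypot(*d.T)*1e3
    ok=abs(r-66)<1.3; print('phase',(((a[ok]+2.3-102+30)%60)-30).round(1))
    P=pts(c); m=(c['depth']>0)&(P[...,2]>.05)&(P[...,2]<.068)&(np.hypot(P[...,0]-.534,P[...,1]+.082)<.03)
    q=P[m].mean(0)[:2]-[.5857,.0531]; print('plate',np.degrees(np.arctan2(q[1],q[0])).round(1),(np.hypot(*q)*1e3).round(1),m.sum())
    u=-np.array([np.cos(np.radians(-110.3)),np.sin(np.radians(-110.3))]); print('plate px',np.argwhere(m).mean(0)[::-1].round(2))
E
python3 - <<'E'
from h import *
state()
b=bot.read_camera; s=dict(np.load('scene1.npz'))
import h; h.cam=lambda n:s
h.state()
E
```

```text
t: 7.5
eef_pos: [0.6102, 0.1132, 0.0537]
tool_rot: [0.0, 0.209, 0.978, 0.001]
contact_force: [4.4, 0.0, -1.0]
gripper_width: 0.004
grasp_force: 1.6
phase [-19.2 -19.8 -19.9 -21.4 -20.6]
plate -110.1 146.0 50
plate px [216.8  202.08]
phase [18.  18.  17.8 17.6 18.2 17.8]
plate -109.7 145.6 50
plate px [217.1  202.32]
```

```bash
python3 -m jog '[[0.13,0,0,-0.02],[0.26,-0.01,0,-0.04],[0.39,-0.01,0,-0.06],[0.52,-0.02,0,-0.08],[0.65,-0.03,0,-0.1],[0.78,-0.05,0,-0.12],[0.91,-0.06,0,-0.14],[1.04,-0.08,0,-0.16],[1.16,-0.11,0,-0.18],[1.29,-0.13,0,-0.2],[1.42,-0.16,0,-0.22],[1.55,-0.19,0,-0.24],[1.6,-0.2,0,-0.25],[1.66,-0.22,0,-0.26],[1.73,-0.24,0,-0.27],[1.8,-0.25,0,-0.28],[1.86,-0.27,0,-0.29]]'; python3 -c "
from h import *
state()"
```

```text
t: 8.97
eef_pos: [0.5913, 0.1174, 0.0531]
tool_rot: [-0.0, 0.067, 0.998, -0.0]
contact_force: [4.0, 0.8, 1.0]
gripper_width: 0.003
grasp_force: 1.5
phase [-1.5 -1.7 -3.4 -3. ]
plate -110.0 142.8 50
plate px [218.   201.78]
```

```bash
python3 -m jog '[[0.05,0,0,-0.01],[0.1,0,0,-0.015],[0.15,0,0,-0.02],[0.2,-0.01,0,-0.03]]'; python3 -c "
from h import *
state()"
```

```text
t: 9.35
eef_pos: [0.5895, 0.1175, 0.0531]
tool_rot: [-0.0, 0.052, 0.999, -0.0]
contact_force: [3.1, 1.3, 1.2]
gripper_width: 0.006
grasp_force: 1.4
phase [ 0.1 -0.4 -1.5 -1.7]
plate -110.1 140.2 50
plate px [218.9  201.34]
```

```bash
python3 -m jog '[[-0.4,0,0,0],[-0.8,0,0,0],[-0.8,0,-3,0],[-0.8,0,-6,0],[-0.8,0,-8,0],[-0.8,0,-8,0]]'; python3 - <<'E'
from h import *
state()
c=cam('top','t3.png')
t=np.radians(-110.2); x,y=np.array([.583,.0545])+.18*np.array([np.cos(t),np.sin(t)]); print(togo(x,y,.13,69.8))
E
```

```text
t: 9.9
eef_pos: [0.5998, 0.118, 0.1374]
tool_rot: [0.003, 0.052, 0.999, 0.001]
contact_force: [0.5, 0.2, -0.4]
gripper_width: -0.0
grasp_force: 0.0
phase [ 0.4  0.6 -0.4 -1.8 -1.2]
plate -110.1 140.2 50
plate px [218.9  201.28]
(array([  5.22, -23.78,   0.36]), np.float64(1.818), np.float64(174.0))
```

```bash
python3 -m jog '[[5.2,-23.8,0.4,1.82],[5.2,-23.8,0.4,1.82],[5.2,-23.8,0.4,1.82],[5.2,-23.8,0.4,1.82],[5.2,-23.8,0.4,1.82],[5.2,-23.8,0.4,1.82],[5.2,-23.8,0.4,1.82],[5.2,-23.8,0.4,1.82],[5.2,-23.8,0.4,1.82],[5.2,-23.8,0.4,1.82],[5.2,-23.8,0.4,1.82],[5.2,-23.8,0.4,1.82],[5.2,-23.8,0.4,1.82],[5.2,-23.8,0.4,1.82],[5.2,-23.8,0.4,1.82],[5.2,-23.8,0.4,1.82],[5.2,-23.8,0.4,1.82]]'; python3 - <<'E'
from h import *
t=np.radians(-110.2); 
for r,z in((.18,.04),(.15,.04)):
    x,y=np.array([.583,.0545])+r*np.array([np.cos(t),np.sin(t)]); print(togo(x,y,z,69.8))
c=cam('scene'); cv2.imwrite('pics/s4.png',cv2.resize(cv2.cvtColor(c['pixels'],cv2.COLOR_RGB2BGR)[120:260,150:330],None,fx=4,fy=4,interpolation=cv2.INTER_CUBIC))
E
```

```text
t: 11.42
eef_pos: [0.5201, -0.1144, 0.1281]
tool_rot: [-0.001, 0.82, 0.573, -0.001]
contact_force: [0.2, -0.1, -0.8]
gripper_width: 0.003
grasp_force: 0.0
(array([0.03, 0.09, 8.81]), np.float64(0.001), np.float64(69.9))
(array([3.03, 0.1 , 8.81]), np.float64(0.001), np.float64(69.9))
```

View pics/s4.png

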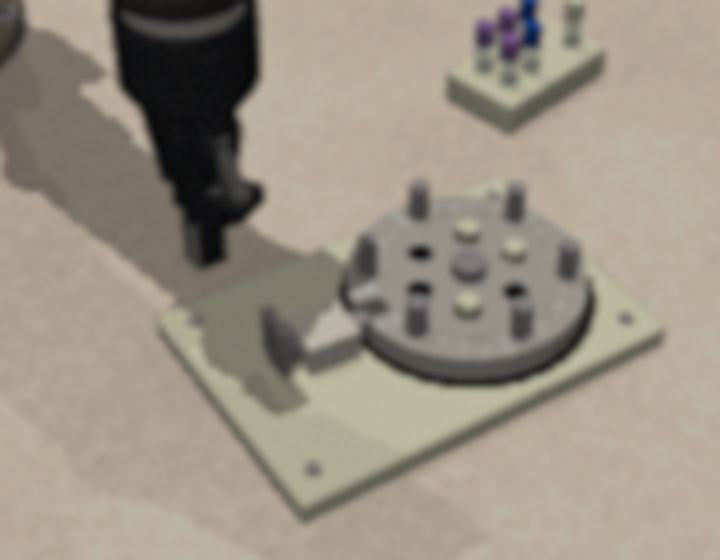

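```bash
python3 -m jog '[[0,0.1,3,0],[0,0.1,6,0],[0,0.1,8,0],[0,0.1,8.7,0],[0,0.1,8.7,0],[0.4,0.1,8.7,0],[0.8,0.1,8.7,0],[1.2,0.1,8.7,0],[1.5,0.1,8.7,0],[1.7,0.1,8.7,0],[1.9,0.1,8.7,0],[2.05,0.1,8.7,0],[2.2,0.1,8.7,0],[2.3,0.1,8.7,0],[2.4,0.1,8.7,0],[2.4,0.1,8.7,0]]'; python3 -c "
from h import *
state()"
```

```text
t: 12.8
eef_pos: [0.5305, -0.092, 0.0423]
tool_rot: [-0.0, 0.821, 0.572, 0.0]
contact_force: [0.6, -0.6, 0.5]
gripper_width: 0.003
grasp_force: 0.0
phase [ 0.3  1.  -0.4 -1.4 -1.6]
plate -107.3 153.1 73
plate px [215.58 205.25]
```

Plate mask now includes the gripper, so I go by force.

```bash
python3 -m jog '[[0.1,0,0,0],[0.2,0,0,0],[0.3,0,0,0],[0.4,0,0,0],[0.5,0,0,0],[0.5,0,0,0]]'
```

```text
t: 13.35
eef_pos: [0.5322, -0.0874, 0.0423]
tool_rot: [0.0, 0.821, 0.572, -0.0]
contact_force: [-0.3, -1.4, -0.1]
gripper_width: -0.004
grasp_force: 0.3
```

```bash
python3 -m jog '[[0.07,0,0,0],[0.14,0,0,0],[0.2,0,0,0],[0.2,0,0,0]]'
```

```text
t: 13.68
eef_pos: [0.5328, -0.0858, 0.0423]
tool_rot: [0.0, 0.821, 0.572, -0.0]
contact_force: [-0.1, -1.7, 0.5]
gripper_width: 0.001
grasp_force: 0.9
```

```bash
python3 -m jog '[[0.07,0,0,0],[0.14,0,0,0],[0.2,0,0,0],[0.2,0,0,0]]'
```

```text
t: 14.02
eef_pos: [0.5327, -0.0857, 0.0422]
tool_rot: [0.0, 0.821, 0.571, -0.001]
contact_force: [-2.5, -6.4, 1.9]
gripper_width: 0.001
grasp_force: 3.4
```

```bash
python3 -m jog '[[0.05,0,0,0],[0.1,0,0,0],[0.15,0,0,0],[0.15,0,0,0]]'
```

```text
t: 14.35
eef_pos: [0.5328, -0.0857, 0.0423]
tool_rot: [0.001, 0.821, 0.57, -0.002]
contact_force: [-3.3, -8.7, 3.9]
gripper_width: 0.002
grasp_force: 5.0
```

```bash
python3 -m jog '[[-0.5,0,0,0],[-1.5,0,0,0],[-3,0,0,0],[-4,0,0,0],[-4,0,-4,0],[-4,0,-8,0],[-6,0,-12,0],[-10,0,-14,0],[-14,0,-14,0],[-14,0,-14,0],[-14,0,-14,0]]'; python3 - <<'E'
from h import *
state()
c=cam('top'); s=dict(np.load('top1.npz'))
for k in (s,c):
    P=pts(k); m=(k['depth']>0)&(P[...,2]>.05)&(P[...,2]<.075)&(np.hypot(P[...,0]-.533,P[...,1]+.077)<.03)
    print(m.sum(), (np.hypot(*(P[m].mean(0)[:2]-[.581,.0558]))*1e3).round(1))
cv2.imwrite('pics/t5.png',cv2.resize(cv2.cvtColor(c['pixels'],cv2.COLOR_RGB2BGR)[145:255,185:320],None,fx=5.5,fy=5.5,interpolation=cv2.INTER_CUBIC))
print(bot.get_obs()['t'])
E
```

```text
t: 15.27
eef_pos: [0.4841, -0.2173, 0.1827]
tool_rot: [0.001, 0.822, 0.569, -0.0]
contact_force: [0.8, 1.2, -0.4]
gripper_width: -0.003
grasp_force: 0.0
phase [ 0.4  0.4 -0.8 -1.5 -1.3]
plate -109.9 134.5 50
plate px [221.06 200.7 ]
40 145.8
36 134.9
15.3667
```

View pics/t5.png

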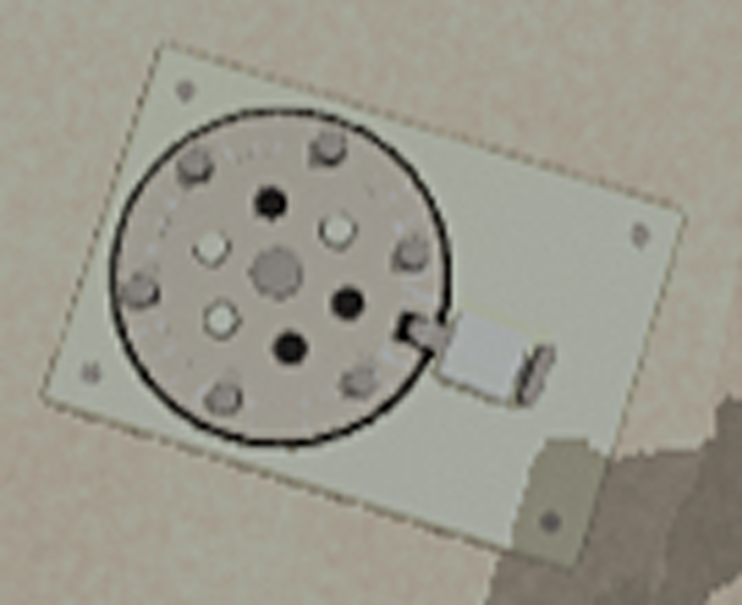

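The plunger sits inside the notch (crop 415,330), the plate is up against the block (535,375), and both cameras put its travel at about 11 mm. I'm handing in.

```bash
python3 -c "
from station import bot
print(bot.hand_in())"
```

```text
the job is handed in; nothing more can be done
None
```

The carousel is turned and locked: the plunger is in the notch and fully home, with about 11 mm of travel seen by both cameras. No force reading went above about 10 N, the rack, canister and tape roll were left untouched, and I handed in at about 15 s with the arm clear; hand-in returned no verdict.

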